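# Set out the annular cutters on the drill's rack

### The arm

A 7-joint arm with a two-finger parallel gripper is mounted at the origin on the work surface. World frame = base frame: x ahead of the robot, y to its left, z up, the work surface at z = 0. Lengths are in m, angles in rad, forces in N, time in s.
With the tool pointing down it reaches from about 0.4 to 0.85 m from the base axis. Payload 4.4 kg.
Tool frame: the origin (TCP) lies at the very end of the fingers, on their centre line; the grasp point (between the pads) lies 19 mm behind it (bot.grip_point_offset is the distance from the TCP to the grasp point, in m); z points along the fingers, x is the direction in which the jaws open and shut, and the axes are right-handed (so a half turn about z gives the same grasp; the last joint's range is limited). The gripper opens to 94 mm and grips with 3 to 60 N. Pads are 16 mm wide; open, the fingers measure 119 mm over their backs; the gripper's body (75 mm by 177 mm) begins 78 mm behind the grasp point.
Start: joints at [-1.254, 0.628, 0.038, 1.517, -0.027, 0.996, -0.02], TCP at [0.243, 0.603, 0.205] pointing down, gripper open.
Joint ranges: [-3.06, 3.06], [-0.37, 2.12], [-1.25, 1.32], [0.18, 2.47], [-1.1, 4.24], [0.23, 1.98], [-2.94, 2.94]. Speed limits (rad/s): [2.57, 2.57, 3.14, 3.14, 3.14, 3.14, 3.14].

### API

Orientations are given as a rotation vector (axis times angle).
In Python, from bench import sense, capture, bot, spotter gives the robot as it stands. The module is installed in compiled form; this text tells all that it offers.
- The arm moves only by the tool apply_moves, never from a script. Its argument "moves" is a list of rows, each a list of 7 numbers: the shift along the world's x, y, z in mm, then the turn, a rotation vector about the world's x, y, z in rad, then the finger opening in mm, from 0 to 94. In form: [[dx, dy, dz, ax, ay, az, hand], ...]. A call has 1 to 5 rows; each row shifts and turns the commanded pose from where the row before left it; what a row does not reach is not made up. A row lasts 1/10 s, in which the tool goes at most 50 mm and 8.59 degrees, less where a joint would pass 70% of its speed; a pose out of reach is approached as far as the arm can. A call with a gripper value outside its range is refused whole. The fingers move at their own pace and stop on an object; "force" is the grip in N (left out, the last holds). Time passes only in rows, so rows that do not move let the fingers close. It gives the time, the measured TCP pose, the force and the opening at its end, in the units of the state.
- sense(): the state, without advancing time (a new reading comes with each control period).
- capture(name): name is "scene" or "top" or "wrist"; returns a dict with "pixels" (400x640x3 uint8, red, green, blue), "z_map" (400x640 float32, m along the optical axis (not along the pixel's ray), 0 where there is no reading), "camera_matrix" (3x3 intrinsics, pixels), "dist" ([k1, k2, p1, p2, k3] as OpenCV has them; the pictures are not rectified), "R" (3x3) and "t" (3): a world point X has camera coordinates R X + t. Camera axes: x right, y down, z forward; pixel columns grow to the right and rows downward; lengths in m; the calibration is good to about 2 mm. A picture is of the moment at which its call begins.
- bot.job_done(): hands the job in, once; it reports no verdict.
Trained networks look in a picture, given as the dict that the camera call returned (one of the last four; its "shot" number tells which), for a name from the list of things; names that differ only in an ending like _2 or _b are one class to them, and where a whole thing is asked for, a point or a joint stands for the part that bears it (a point fixed in the world has none). Each returns a list of dicts, best first, with "score" (0 to 1); they miss things now and then, are a little off and sometimes report something else, mostly with a low value. They report only what shows in the picture. A call takes as long as a camera call. They do not tell look-alikes from the thing itself.
- spotter.cut_out(picture, name): "pixels" (400x640 bool, what is visible of it) and "centre" ([column, row] in pixels, amid what is visible of it).
The state is a dict: "t": time; "joint_pos": joint angles; "joint_vel": joint speeds; "effort": joint torques, N m; "eef_pos": TCP position; "ee_rot": TCP orientation; "contact_force": force on the tool from outside, world axes, zero at the start; "torque": the same for the moment, N m; "finger_gap": finger opening in m.
Only numpy, scipy, OpenCV 4.12 (cv2) and the standard library are available. Lean on these libraries where they do the work, as an engineer would, in place of code of your own. Each camera call takes 0.05 s, during which the arm holds its last target.

### The job

Move the four annular cutters from the wooden store board to the grey steel rack for the drill, each onto the seat of its own size (a white plug on a black foot): the seats already stand in the order in which the next job will use the cutters. Stand every cutter upright, teeth down and fully home over its plug, so that its rim rests on the seat's foot. Set them down gently, never drop one, and leave all four standing there.

Things in the scene. Friction and masses are not known exactly. Their poses are not given: they have to be found in the camera images.
- cutter_34: The smallest annular cutter: bright steel cup standing mouth and teeth down, 34 mm outside, 24 mm bore open below and 32 mm deep, body 38 mm tall; a round 19 mm shank rises from the middle of its top, 38 to 72 mm above the rim: grip it there. Loose, 0.2 to 0.7 kg. Origin: centre of the toothed rim at the bottom; z up along the shank; yaw does not matter.
- cutter_44: The second smallest annular cutter: bright steel cup standing mouth and teeth down, 44 mm outside, 34 mm bore open below and 32 mm deep, body 38 mm tall; a round 19 mm shank rises from the middle of its top, 38 to 72 mm above the rim: grip it there. Loose, 0.2 to 0.7 kg. Origin: centre of the toothed rim at the bottom; z up along the shank; yaw does not matter.
- cutter_54: The second largest annular cutter: bright steel cup standing mouth and teeth down, 54 mm outside, 44 mm bore open below and 32 mm deep, body 38 mm tall; a round 19 mm shank rises from the middle of its top, 38 to 72 mm above the rim: grip it there. Loose, 0.2 to 0.7 kg. Origin: centre of the toothed rim at the bottom; z up along the shank; yaw does not matter.
- cutter_64: The largest annular cutter: bright steel cup standing mouth and teeth down, 64 mm outside, 54 mm bore open below and 32 mm deep, body 38 mm tall; a round 19 mm shank rises from the middle of its top, 38 to 72 mm above the rim: grip it there. Loose, 0.2 to 0.7 kg. Origin: centre of the toothed rim at the bottom; z up along the shank; yaw does not matter.
- seat_34: Fixed plastic seat for the 34 mm cutter: round black foot 38 mm across, 8 mm thick, with a white plug 18 mm across at its root, tapering from 12 mm above the origin to a blunt nose 8 mm across at 30 mm. Origin: centre of the underside; z up. The plug enters the bore with 3 mm to spare all round; the seated cutter's rim rests on the foot, 8 mm above this origin.
- seat_44: Fixed plastic seat for the 44 mm cutter: round black foot 48 mm across, 8 mm thick, with a white plug 28 mm across at its root, tapering from 12 mm above the origin to a blunt nose 14 mm across at 30 mm. Origin: centre of the underside; z up. The plug enters the bore with 3 mm to spare all round; the seated cutter's rim rests on the foot, 8 mm above this origin.
- seat_54: Fixed plastic seat for the 54 mm cutter: round black foot 58 mm across, 8 mm thick, with a white plug 38 mm across at its root, tapering from 12 mm above the origin to a blunt nose 22 mm across at 30 mm. Origin: centre of the underside; z up. The plug enters the bore with 3 mm to spare all round; the seated cutter's rim rests on the foot, 8 mm above this origin.
- seat_64: Fixed plastic seat for the 64 mm cutter: round black foot 68 mm across, 8 mm thick, with a white plug 48 mm across at its root, tapering from 12 mm above the origin to a blunt nose 32 mm across at 30 mm. Origin: centre of the underside; z up. The plug enters the bore with 3 mm to spare all round; the seated cutter's rim rests on the foot, 8 mm above this origin.
- store_board: Fixed wooden board, 115 x 300 x 22 mm, on which the cutters start in one row, 75 mm apart, each over a 10 mm pin rising 14 mm. Origin: centre of its underside; y along the row, z up. The row lies at x = -18 mm; a tray for small parts with 7 mm lips at x = 21 to 54 mm. A tin of drill bits, 110 mm tall, stands between board and rack; round steel slugs lie about.
- drill_rack: Fixed grey steel rack, 115 x 300 x 30 mm, with the four seats on its top in one row, 75 mm apart. Origin: centre of its underside; y along the row, z up. The seats stand at x = -18 mm; a tray for small parts with 7 mm lips at x = 21 to 54 mm. An oil bottle, 160 mm tall, stands beyond it and the board, near the far edge of the bench.
Things that resemble listed ones, but are neither listed nor needed, are in the scene too. What is shaped like the cutter_44 but turquoise is not meant. Leave any turquoise look-alike of the cutter_54 alone.

How it is judged:
By the outcome, as a careful person would: the job done as asked, in the order asked, and still so for the second after the job is handed in, with the robot touching nothing.
It also fails if it takes over 120 s, if anything falls off the work surface, if the arm or the gripper's body presses on something with over 40 N, if the wrist force passes 120 N, or if a joint passes its speed limit or range.

## Working session

There is one attempt and no reset: what is moved stays moved. The work goes in short steps, Python scripts to look and compute and a tool call to move; the robot and the scene stay as the last step left them, time stands still between calls to the robot, and variables do not carry over. Pictures are saved under pics/ and viewed, and the job is handed in when it is done.

Besides the shell and the picture viewer there is one more tool, called as name(argument=value, ...) on one line, values as JSON. apply_moves: Moves the arm, as the interface text tells. Its arguments: {"type":"object","properties":{"moves":{"type":"array"},"force":{"type":"number"}},"required":["moves"]}

```bash
mkdir -p pics; cat > h.py <<'E'
import numpy as np, cv2
from bench import sense, capture, bot, spotter
def save(p,name,crop=None,scale=1):
    im=p["pixels"][:,:,::-1].copy()
    if crop: 
        a,b,c,d=crop; im=im[b:d,a:c]
    if scale!=1: im=cv2.resize(im,None,fx=scale,fy=scale,interpolation=cv2.INTER_CUBIC)
    cv2.imwrite("pics/"+name+".png",im)
def world(p,uv,z):
    "depth z along optical axis"
    n=cv2.undistortPoints(np.array(uv,float).reshape(-1,1,2),p["camera_matrix"],np.array(p["dist"])).reshape(-1,2)
    c=np.c_[n,np.ones(len(n))]*np.reshape(z,(-1,1))
    return (c-p["t"])@p["R"]
def cloud(p,mask=None):
    z=p["z_map"]
    m=z>0
    if mask is not None: m&=mask
    v,u=np.nonzero(m)
    return world(p,np.c_[u,v],z[v,u]),np.c_[u,v]
E
python3 - <<'E'
from h import *
s=sense(); print({k:np.round(v,3) for k,v in s.items()})
for n in ["scene","top","wrist"]:
    p=capture(n); save(p,n+"0"); print(n,p["R"].round(3).tolist(),np.round(p["t"],3), -p["R"].T@p["t"])
E
```

```text
{'t': np.float64(0.0), 'joint_pos': array([-1.254,  0.629,  0.038,  1.518, -0.027,  0.996, -0.02 ]), 'joint_vel': array([-0.   , -0.   , -0.   ,  0.001,  0.   , -0.002,  0.001]), 'effort': array([-0.0000e+00, -5.4974e+01,  1.1440e+00, -1.8663e+01, -5.2000e-02,
        2.4000e-02,  0.0000e+00]), 'eef_pos': array([0.243, 0.602, 0.205]), 'ee_rot': array([ 2.603e+00,  1.758e+00, -2.000e-03]), 'contact_force': array([-0.131, -0.178,  0.359]), 'torque': array([-0.018, -0.033, -0.027]), 'finger_gap': np.float64(0.094)}
scene [[-0.347, 0.937, -0.025], [0.553, 0.183, -0.813], [-0.758, -0.296, -0.582]] [ 0.19  -0.224  1.442] [1.28172315 0.28970029 0.66143178]
top [[0.007, -1.0, 0.016], [-0.986, -0.01, -0.167], [0.167, -0.014, -0.986]] [-0.014  0.512  0.858] [0.3618345  0.00304299 0.93134394]
wrist [[0.373, 0.928, -0.002], [0.895, -0.359, 0.265], [0.245, -0.101, -0.964]] [-0.649 -0.029  0.392] [0.17141597 0.63102275 0.38397055]
```

View pics/scene0.png

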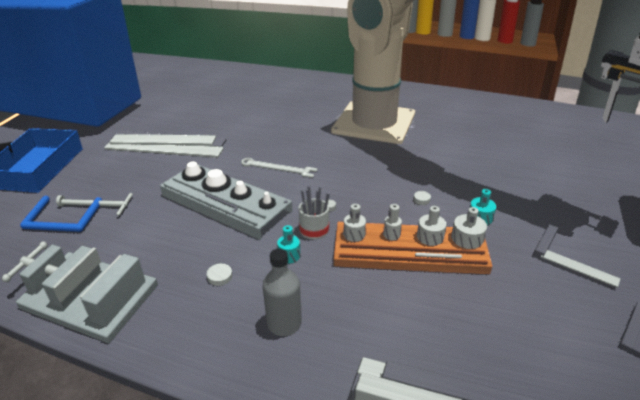

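View pics/top0.png

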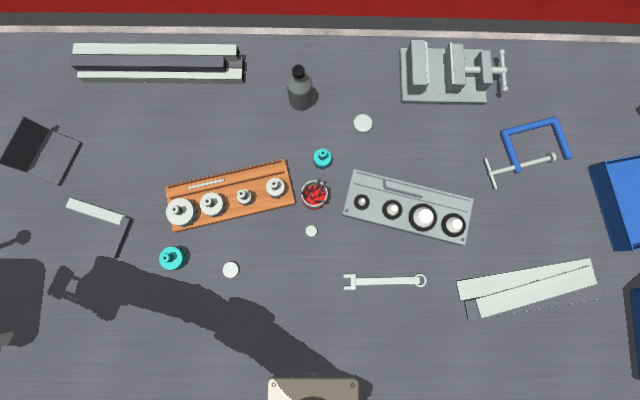

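View pics/wrist0.png

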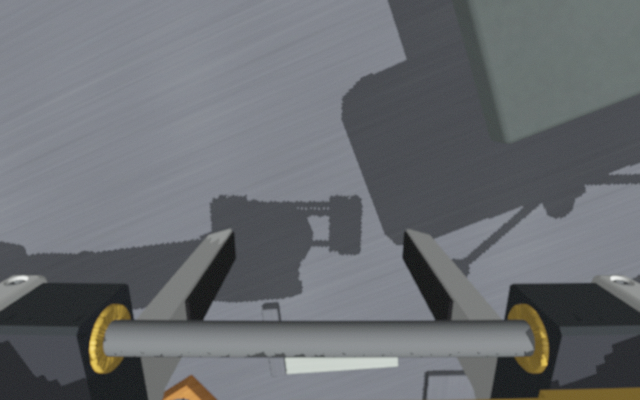

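The top view shows cutters on the board, left to right: 64 (180,211), 54 (211,204), 34 (244,196), 44 (275,187). The seats are 34 (361,202), 44 (392,209), 64 (423,217) and 54 (454,225). Possible confusions are the turquoise look-alikes at (171,258) and (322,158), the tin at (315,194), and the slugs at (363,123), (311,231) and (231,270).

```bash
python3 - <<'E'
from h import *
p=capture("top"); save(p,"crop_b",(150,140,310,280),5); save(p,"crop_r",(335,160,485,260),5)
q=capture("scene"); save(q,"crop_sc",(300,150,520,300),3.6)
print(p["camera_matrix"],p["dist"])
for n in ["cutter_34","cutter_44","cutter_54","cutter_64","seat_34","seat_44","seat_54","seat_64"]:
  for nm,pic in (("top",p),("scene",q)):
    for d in spotter.cut_out(pic,n)[:2]:
        W,uv=cloud(pic,d["pixels"])
        if len(W)<5: print(n,nm,d["score"],d["centre"],"few");continue
        zt=np.percentile(W[:,2],98); T=W[W[:,2]>zt-0.006]
        print(n,nm,round(d["score"],2),np.round(d["centre"]),len(W),"zmax %.4f"%zt,"top",T.mean(0).round(4),len(T),"mid",((W.max(0)+W.min(0))/2).round(4))
E
```

```text
[[380.59656339   0.         319.25437428]
 [  0.         380.59656339 198.83145042]
 [  0.           0.           1.        ]] [-0.02095485  0.          0.          0.          0.        ]
cutter_34 top 0.88 [174. 257.] 511 zmax 0.0727 top [0.3716 0.3339 0.0715] 59 mid [0.3731 0.3339 0.0374]
cutter_34 top 0.86 [211. 205.] 547 zmax 0.0952 top [0.4969 0.2402 0.0937] 59 mid [0.4994 0.245  0.0583]
cutter_34 scene 0.83 [393. 223.] 519 zmax 0.0947 top [0.5191 0.1659 0.0932] 56 mid [0.4806 0.163  0.0471]
cutter_34 scene 0.83 [289. 245.] 494 zmax 0.0734 top [ 0.6443 -0.0049  0.085 ] 52 mid [0.6696 0.0013 0.081 ]
cutter_44 top 0.88 [174. 257.] 511 zmax 0.0727 top [0.3716 0.3339 0.0715] 59 mid [0.3731 0.3339 0.0374]
cutter_44 top 0.86 [211. 205.] 547 zmax 0.0952 top [0.4969 0.2402 0.0937] 59 mid [0.4994 0.245  0.0583]
cutter_44 scene 0.83 [393. 223.] 519 zmax 0.0947 top [0.5191 0.1659 0.0932] 56 mid [0.4806 0.163  0.0471]
cutter_44 scene 0.83 [289. 245.] 494 zmax 0.0734 top [ 0.6443 -0.0049  0.085 ] 52 mid [0.6696 0.0013 0.081 ]
cutter_54 top 0.88 [174. 257.] 511 zmax 0.0727 top [0.3716 0.3339
[... 1828 characters left out ...]
  0.0594] 95 mid [ 0.4543 -0.3298  0.0452]
seat_54 scene 0.85 [194. 171.] 310 zmax 0.0597 top [ 0.4588 -0.3263  0.0576] 51 mid [ 0.4504 -0.3271  0.044 ]
seat_54 scene 0.84 [214. 183.] 441 zmax 0.0601 top [ 0.4787 -0.2535  0.0579] 103 mid [ 0.475  -0.2564  0.0452]
seat_64 top 0.71 [364. 200.] 179 zmax 0.0605 top [ 0.5079 -0.1106  0.0587] 16 mid [ 0.509  -0.1119  0.048 ]
seat_64 top 0.69 [455. 225.] 498 zmax 0.0617 top [ 0.4545 -0.3268  0.0594] 95 mid [ 0.4543 -0.3298  0.0452]
seat_64 scene 0.85 [194. 171.] 310 zmax 0.0597 top [ 0.4588 -0.3263  0.0576] 51 mid [ 0.4504 -0.3271  0.044 ]
seat_64 scene 0.84 [214. 183.] 441 zmax 0.0601 top [ 0.4787 -0.2535  0.0579] 103 mid [ 0.475  -0.2564  0.0452]
```

View pics/crop_b.png

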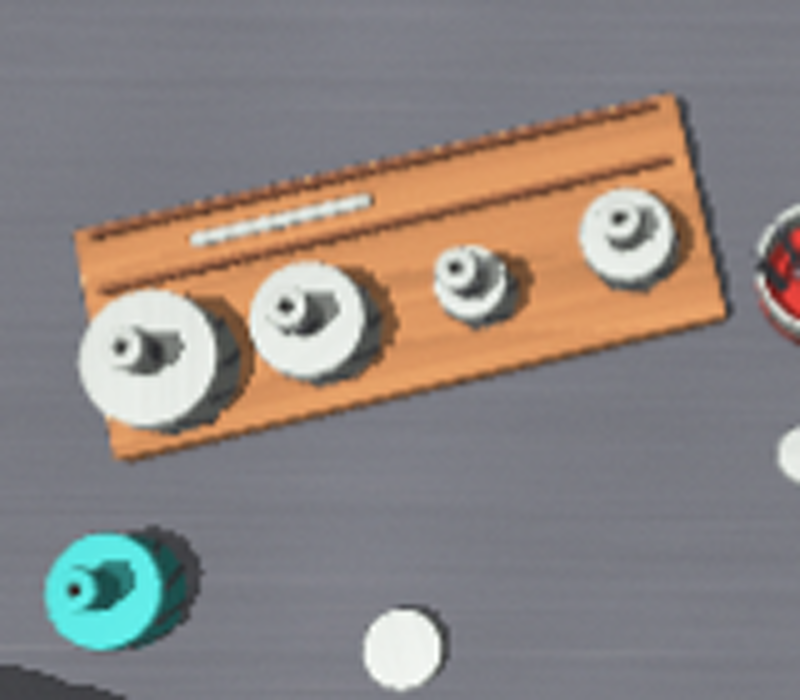

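View pics/crop_r.png

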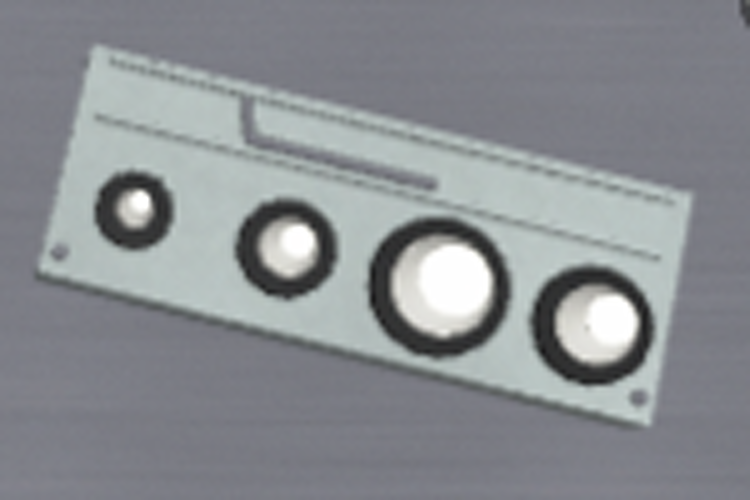

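```bash
python3 - <<'E'
from h import *
for nm in ("top","scene"):
    p=capture(nm); W,uv=cloud(p); px=p["pixels"][uv[:,1],uv[:,0]].astype(int)
    print(nm)
    from scipy.ndimage import label
    # all high clusters between 50..200mm
    def clus(zlo,zhi,box,name,white=False):
        m=(W[:,2]>zlo)&(W[:,2]<zhi)&(W[:,0]>box[0])&(W[:,0]<box[1])&(W[:,1]>box[2])&(W[:,1]<box[3])
        if white: m&=px.min(1)>150
        img=np.zeros((400,640),int); img[uv[m,1],uv[m,0]]=1
        L,n=label(img,np.ones((3,3)))
        for i in range(1,n+1):
            k=m&(L[uv[:,1],uv[:,0]]==i)
            if k.sum()<12: continue
            print(name,k.sum(),"uv",uv[k].mean(0).round(1),"mean",W[k].mean(0).round(4),"mid",((W[k].max(0)+W[k].min(0))/2).round(4),"ext",np.ptp(W[k],axis=0).round(4))
    clus(.088,.100,(.3,.7,0,.4),"shank")
    clus(.0645,.086,(.3,.7,0,.4),"shank-flank")
    clus(.052,.063,(.3,.7,0,.4),"body-top")
    clus(.055,.066,(.3,.7,-.5,0),"nose")
    clus(.045,.066,(.3,.7,-.5,0),"plug")
    clus(.1,.3,(.3,.9,-.3,.3),"tall")
    clus(.063,.08,(.3,.9,-.3,.5),"turq")
E
```

```text
top
shank 57 uv [273.5 183.2] mean [0.5383 0.0938 0.0937] mid [0.539  0.0939 0.0935] ext [0.0183 0.016  0.009 ]
shank 58 uv [241.1 193. ] mean [0.5152 0.1656 0.0935] mid [0.5155 0.1662 0.0926] ext [0.0183 0.0187 0.0092]
shank 59 uv [207.1 200.7] mean [0.4972 0.2403 0.0935] mid [0.4971 0.2411 0.0929] ext [0.0176 0.018  0.0092]
shank 61 uv [174.1 208.7] mean [0.4785 0.3123 0.0938] mid [0.4783 0.3132 0.093 ] ext [0.0174 0.0181 0.0096]
shank-flank 19 uv [275.6 186.9] mean [0.5336 0.0908 0.0748] mid [0.5364 0.0934 0.0745] ext [0.0137 0.0174 0.0191]
shank-flank 19 uv [244.9 196.1] mean [0.5116 0.16   0.0757] mid [0.5138 0.1622 0.0748] ext [0.0157 0.0123 0.0206]
shank-flank 26 uv [211.5 203.4] mean [0.4938 0.235  0.076 ] mid [0.4956 0.2381 0.0751] ext [0.0154 0.0144 0.02  ]
shank-flank 29 uv [179.6 210.6] mean [0.4768 0.3065 0.0755] mid [0.4786 0.31   0.0755] ext [0.0188 0.014  0.0205]
shank-flank 62 uv [165.  257.6] mean [0.3714 0.3334 0.0712] mid [0.3717 0.3345 0.0704] ext [0.0157 0.0169 0.011 ]
body-top 200 uv [275.4 187.1] mean [0.5363 0.0929 0.0596] mid [0.5382 0.0938 0.0576] ext [0.04
[... 7895 characters left out ...]
38 0.0938 0.0715] ext [0.0144 0.0169 0.0169]
turq 70 uv [392.7 217. ] mean [0.5222 0.1663 0.0719] mid [0.5209 0.1652 0.0716] ext [0.0158 0.0201 0.0162]
turq 65 uv [432.9 219.1] mean [0.5038 0.2417 0.0716] mid [0.5014 0.2412 0.0714] ext [0.0132 0.0174 0.0166]
turq 66 uv [470.5 220.6] mean [0.4861 0.3121 0.072 ] mid [0.4833 0.3121 0.0715] ext [0.0144 0.0195 0.0168]
turq 87 uv [287.6 229.6] mean [ 0.6212 -0.014   0.07  ] mid [ 0.6189 -0.0143  0.0689] ext [0.019  0.0186 0.0113]
turq 896 uv [113.3 278.6] mean [ 0.8477 -0.2452  0.0758] mid [ 0.845  -0.2518  0.0715] ext [0.1098 0.0454 0.0169]
turq 265 uv [282.9 304.9] mean [0.8004 0.0516 0.0716] mid [0.7893 0.0436 0.0715] ext [0.0433 0.0555 0.0169]
```

The close crops confirm the choice: the four white steel cutters on the board, with both turquoise look-alikes off it. I'll start with the 64, on the near-left end, keeping the jaw yaw as it is because the shanks are round and 75 mm apart.

apply_moves(moves=[[24,-29,-3,0,0,0,50],[24,-29,-3,0,0,0,50],[24,-29,-3,0,0,0,50],[24,-29,-3,0,0,0,50],[24,-29,-3,0,0,0,50]], force=40)

```text
t: 1.65
eef_pos: [0.3636, 0.4568, 0.1905]
ee_rot: [-2.603, -1.758, -0.001]
contact_force: [0.3, -0.3, -0.2]
finger_gap: 0.0572
```

apply_moves(moves=[[24,-29,-3,0,0,0,50],[24,-29,-3,0,0,0,50],[24,-29,-3,0,0,0,50],[24,-29,-3,0,0,0,50],[0,0,0,0,0,0,50]])

```text
t: 2.15
eef_pos: [0.4632, 0.3357, 0.1783]
ee_rot: [2.608, 1.744, -0.0]
contact_force: [0.7, -0.5, -0.0]
finger_gap: 0.0504
```

```bash
python3 - <<'E'
from h import *
s=sense(); print(s["t"],s["eef_pos"],s["ee_rot"],s["contact_force"])
p=capture("wrist"); save(p,"w1")
W,uv=cloud(p)
m=(W[:,2]>.09)&(W[:,2]<.098)
from scipy.ndimage import label
img=np.zeros((400,640),int); img[uv[m,1],uv[m,0]]=1
L,n=label(img)
for i in range(1,n+1):
    k=m&(L[uv[:,1],uv[:,0]]==i)
    if k.sum()>60: print(k.sum(),uv[k].mean(0).round(),((W[k].max(0)+W[k].min(0))/2).round(4),np.ptp(W[k],axis=0).round(4))
E
```

```text
2.15 [0.46316475 0.33570072 0.17830527] [ 2.60800577e+00  1.74373876e+00 -2.77897193e-04] [ 0.73749238 -0.50550505 -0.04261403]
403 [299. 228.] [0.4781 0.3117 0.0931] [0.0183 0.0181 0.0058]
79 [225. 274.] [0.4931 0.2377 0.0928] [0.0109 0.0115 0.0056]
```

apply_moves(moves=[[15,-24,0,0,0,0,50],[0,0,-20,0,0,0,50],[0,0,-25,0,0,0,50],[0,0,-20,0,0,0,50],[0,0,0,0,0,0,50]])

```text
t: 2.7
eef_pos: [0.4712, 0.3183, 0.1113]
ee_rot: [-2.601, -1.76, 0.008]
contact_force: [0.2, -0.4, 0.2]
finger_gap: 0.0501
```

```bash
cat > st.py <<'E'
from h import *
p=capture("top"); s=sense(); print(s["t"],s["eef_pos"].round(4),s["ee_rot"].round(3),s["contact_force"].round(2),s["finger_gap"],s["joint_vel"].round(3))
E
python3 st.py
```

```text
2.75 [0.4723 0.3188 0.1127] [-2.601 -1.76   0.004] [0.35 0.25 1.59] 0.05034389047521006 [ 0.004 -0.031  0.007 -0.027  0.001  0.008  0.001]
```

apply_moves(moves=[[6,-7,0,0,0,0,50],[0,0,0,0,0,0,50],[0,0,-16,0,0,0,50],[0,0,-16,0,0,0,50],[0,0,-14,0,0,0,50]])

```text
t: 3.25
eef_pos: [0.4805, 0.3112, 0.0678]
ee_rot: [-2.604, -1.758, -0.003]
contact_force: [0.2, -0.1, -0.1]
finger_gap: 0.0501
```

apply_moves(moves=[[0,0,0,0,0,0,50],[0,0,0,0,0,0,50]])

```text
t: 3.45
eef_pos: [0.48, 0.3111, 0.0678]
ee_rot: [-2.604, -1.758, -0.0]
contact_force: [1.0, -1.1, 0.2]
finger_gap: 0.0498
```

```bash
echo 'w=capture("wrist"); import sys; save(w,sys.argv[1]) if len(sys.argv)>1 else 0' >> st.py;  python3 st.py w2
```

```text
3.5 [0.4803 0.3112 0.0681] [-2.604e+00 -1.758e+00 -2.000e-03] [-0.19  0.99 -0.  ] 0.049724655767818704 [-0.    -0.007  0.001 -0.003  0.002 -0.001  0.001]
```

View pics/w2.png

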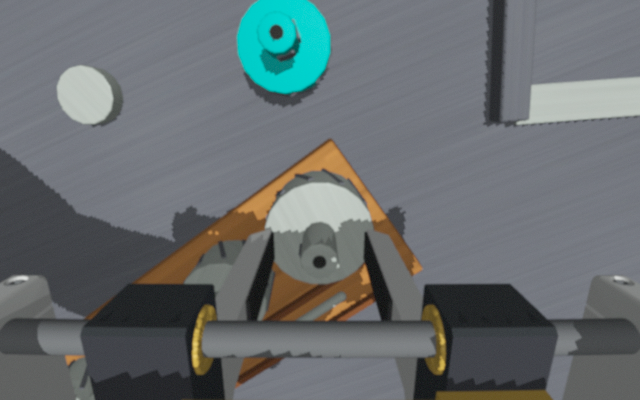

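The shank sits centred between the fingers at (320,258). I'll lower 4 mm and close.

apply_moves(moves=[[-2,0,-4,0,0,0,50],[0,0,0,0,0,0,10],[0,0,0,0,0,0,10],[0,0,0,0,0,0,10],[0,0,0,0,0,0,10]])

```text
t: 4.05
eef_pos: [0.4778, 0.311, 0.0636]
ee_rot: [-2.603, -1.758, -0.0]
contact_force: [-0.9, -0.7, -0.2]
finger_gap: 0.0212
```

apply_moves(moves=[[0,0,0,0,0,0,10],[0,0,0,0,0,0,10],[0,0,5,0,0,0,10],[0,0,10,0,0,0,10],[0,0,15,0,0,0,10]])

```text
t: 4.55
eef_pos: [0.4765, 0.3097, 0.0931]
ee_rot: [2.603, 1.758, -0.006]
contact_force: [-0.7, -0.5, -4.7]
finger_gap: 0.0177
```

apply_moves(moves=[[0,0,22,0,0,0,10],[0,0,25,0,0,0,10],[0,-5,25,0,0,0,10],[0,-15,25,0,0,0,10],[0,-25,0,0,0,0,10]])

```text
t: 5.05
eef_pos: [0.4792, 0.2681, 0.1941]
ee_rot: [-2.601, -1.761, -0.011]
contact_force: [1.0, -0.4, -4.7]
finger_gap: 0.0183
```

apply_moves(moves=[[0,-35,0,0,0,0,10],[0,-35,0,0,0,0,10],[0,-35,0,0,0,0,10],[0,-35,0,0,0,0,10],[0,-35,0,0,0,0,10]])

```text
t: 5.55
eef_pos: [0.4767, 0.0891, 0.1908]
ee_rot: [-2.604, -1.758, 0.002]
contact_force: [0.3, 0.4, -4.9]
finger_gap: 0.0182
```

apply_moves(moves=[[0,-35,0,0,0,0,10],[0,-35,0,0,0,0,10],[0,-35,0,0,0,0,10],[0,-35,0,0,0,0,10],[0,-35,0,0,0,0,10]])

```text
t: 6.05
eef_pos: [0.4766, -0.0856, 0.1908]
ee_rot: [-2.603, -1.757, 0.002]
contact_force: [1.2, -0.4, -5.5]
finger_gap: 0.0188
```

apply_moves(moves=[[0,-35,0,0,0,0,10],[0,-35,0,0,0,0,10],[0,-35,0,0,0,0,10],[0,-30,0,0,0,0,10],[0,-15,0,0,0,0,10]])

```text
t: 6.55
eef_pos: [0.4763, -0.2375, 0.1908]
ee_rot: [2.607, 1.752, -0.003]
contact_force: [-0.0, -0.9, -5.3]
finger_gap: 0.0181
```

```bash
python3 st.py w3
```

```text
6.6 [ 0.4764 -0.2391  0.1907] [ 2.607  1.75  -0.003] [ 0.2  -2.6  -5.56] 0.018000932382781946 [-0.043 -0.012 -0.02   0.029 -0.007 -0.012 -0.058]
```

View pics/w3.png

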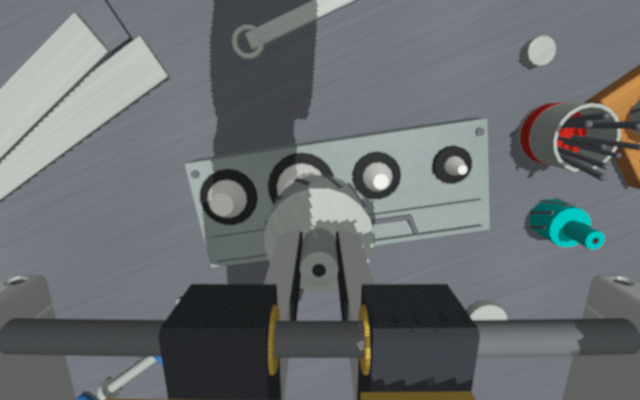

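The wrist view shows the 64 cutter held upright at (320,240) over the rack, with seats 54 at (228,196), 44 at (376,176) and 34 at (452,163). I'll cross-check seat positions with this camera.

```bash
cat > seats.py <<'E'
from h import *
from scipy.ndimage import label
def clus(p,zlo,zhi,box,mn=30):
    W,uv=cloud(p); m=(W[:,2]>zlo)&(W[:,2]<zhi)&(W[:,0]>box[0])&(W[:,0]<box[1])&(W[:,1]>box[2])&(W[:,1]<box[3])
    img=np.zeros((400,640),int); img[uv[m,1],uv[m,0]]=1
    L,n=label(img); 
    for i in range(1,n+1):
        k=m&(L[uv[:,1],uv[:,0]]==i)
        if k.sum()>mn: print(zlo,k.sum(),uv[k].mean(0).round(),"mid",((W[k].max(0)+W[k].min(0))/2).round(4),"mean",W[k].mean(0).round(4),"ext",np.ptp(W[k],axis=0).round(4))
E
python3 - <<'E'
from seats import *
p=capture("wrist")
clus(p,.0565,.066,(.4,.55,-.4,-.05)); clus(p,.05,.066,(.4,.55,-.4,-.05))
print("held, wrist"); 
W,uv=cloud(p)
for lo,hi in ((.17,.19),(.182,.192),(.213,.23),(.15,.18)): clus(p,lo,hi,(.4,.56,-.32,-.15),50)
for n in("top","scene"):
  q=capture(n); print(n); clus(q,.178,.196,(.4,.56,-.32,-.15),10)
  clus(q,.14,.18,(.4,.56,-.32,-.15),10)
E
```

```text
0.0565 90 [458. 170.] mid [ 0.5088 -0.1123  0.0588] mean [ 0.5085 -0.1126  0.0593] ext [0.0095 0.0086 0.0046]
0.0565 243 [376. 182.] mid [ 0.4908 -0.1852  0.0596] mean [ 0.4906 -0.1852  0.0596] ext [0.0168 0.0161 0.0062]
0.0565 163 [288. 182.] mid [ 0.4622 -0.2595  0.059 ] mean [ 0.4606 -0.2607  0.0593] ext [0.0129 0.0284 0.005 ]
0.0565 513 [219. 204.] mid [ 0.4557 -0.33    0.0593] mean [ 0.4554 -0.3297  0.0599] ext [0.0247 0.0237 0.0055]
0.05 164 [455. 169.] mid [ 0.5083 -0.1127  0.0556] mean [ 0.5075 -0.1134  0.0565] ext [0.011  0.0116 0.0111]
0.05 391 [375. 180.] mid [ 0.4913 -0.1854  0.0564] mean [ 0.4894 -0.1857  0.0571] ext [0.0213 0.0212 0.0127]
0.05 321 [289. 180.] mid [ 0.4613 -0.2592  0.0557] mean [ 0.4595 -0.2598  0.0562] ext [0.0161 0.0356 0.0115]
0.05 754 [221. 202.] mid [ 0.4559 -0.3297  0.056 ] mean [ 0.4548 -0.328   0.0578] ext [0.0304 0.028  0.012 ]
held, wrist
0.17 4862 [319. 214.] mid [ 0.4714 -0.2361  0.1799] mean [ 0.4617 -0.2306  0.186 ] ext [0.0546 0.0636 0.0198]
0.17 243 [319. 285.] mid [ 0.5001 -0.2465  0.1871] mean [ 0.502 -0.247  0.187] ext [0.0144 0.0225 0
[... 192 characters left out ...]
.187] ext [0.0144 0.0225 0.0036]
0.213 2125 [319. 261.] mid [ 0.4734 -0.2335  0.2215] mean [ 0.4725 -0.2351  0.221 ] ext [0.0273 0.0399 0.017 ]
0.15 845 [319. 186.] mid [ 0.4604 -0.2308  0.1652] mean [ 0.4507 -0.2263  0.1668] ext [0.0334 0.0536 0.0296]
top
0.178 361 [428. 212.] mid [ 0.4671 -0.2301  0.1869] mean [ 0.4628 -0.224   0.1863] ext [0.0456 0.0562 0.0173]
0.14 124 [418. 213.] mid [ 0.4702 -0.2201  0.1634] mean [ 0.4639 -0.2104  0.1656] ext [0.0524 0.0391 0.0328]
scene
0.178 359 [216. 129.] mid [ 0.4769 -0.2312  0.187 ] mean [ 0.4885 -0.226   0.1854] ext [0.0689 0.0656 0.0179]
0.14 414 [218. 140.] mid [ 0.488  -0.2293  0.1637] mean [ 0.4984 -0.2187  0.1645] ext [0.0525 0.0674 0.0325]
```

apply_moves(moves=[[-2,-12,0,0,0,0,10],[0,-7,-15,0,0,0,10],[0,0,-25,0,0,0,10],[0,0,-12,0,0,0,10],[0,0,0,0,0,0,10]])

```text
t: 7.3
eef_pos: [0.4745, -0.2519, 0.1369]
ee_rot: [-2.599, -1.757, 0.003]
contact_force: [-0.1, 0.4, -5.8]
finger_gap: 0.0179
```

```bash
cat > held.py <<'E'
import sys
from h import *
from scipy.optimize import least_squares
capture("top")
R=float(sys.argv[1])/2000
s=sense(); e=s["eef_pos"]; print("t",s["t"],"eef",e.round(4),s["ee_rot"].round(3),s["contact_force"].round(1),s["finger_gap"].round(4))
for n in ("wrist","scene","top"):
    p=capture(n); save(p,sys.argv[2]+"_"+n)
    W,uv=cloud(p)
    d=np.hypot(*(W[:,:2]-e[:2]).T)
    m=(abs(W[:,2]-(e[2]-.003))<.004)&(d<R+.012)
    P=W[m]
    a=np.arctan2(P[:,1]-e[1],P[:,0]-e[0]); dd=d[m]
    b=[];
    for lo in np.arange(-np.pi,np.pi,np.pi/24):
        k=(a>=lo)&(a<lo+np.pi/24)
        if k.sum()>1:
            i=np.argmax(np.where(k,dd,0))
            if dd[i]>R-.006: b.append(P[i,:2])
    b=np.array(b)
    if len(b)<6: print(n,len(b));continue
    f=least_squares(lambda c: np.hypot(*(b-c).T)-R,e[:2],loss="soft_l1",f_scale=.001)
    print(n,len(b),"centre",f.x.round(4),"minus eef",(f.x-e[:2]).round(4),"res",abs(f.fun).mean().round(4),"z",P[:,2].mean().round(4))
E
python3 held.py 64 h64
```

```text
Traceback (most recent call last):
  File "held.py", line 6, in <module>
    s=sense(); e=s["eef_pos"]; print("t",s["t"],"eef",e.round(4),s["ee_rot"].round(3),s["contact_force"].round(1),s["finger_gap"].round(4))
                                                                                                                  ^^^^^^^^^^^^^^^^^^^^^
AttributeError: 'float' object has no attribute 'round'
```

```bash
python3 -c "
import cv2,numpy as np
a=cv2.imread('pics/h64_wrist.png')[100:320,130:530];b=cv2.imread('pics/h64_scene.png')[90:240,150:300]
cv2.imwrite('pics/h64c.png',np.hstack([cv2.resize(a,(436,240)),cv2.resize(b,(240,240))]))"
```

```text
[ WARN:0@0.017] global loadsave.cpp:275 findDecoder imread_('pics/h64_wrist.png'): can't open/read file: check file path/integrity
Traceback (most recent call last):
TypeError: 'NoneType' object is not subscriptable
```

```bash
sed -i 's/s\["finger_gap"\].round(4)/round(s["finger_gap"],4)/' held.py; python3 held.py 64 h64;  python3 -c "
import cv2,numpy as np
a=cv2.imread('pics/h64_wrist.png')[100:320,130:530];b=cv2.imread('pics/h64_scene.png')[90:240,150:300]
cv2.imwrite('pics/h64c.png',np.hstack([cv2.resize(a,(436,240)),cv2.resize(b,(240,240))]))"
```

```text
t 7.4 eef [ 0.4761 -0.2528  0.1388] [2.603 1.759 0.   ] [-0.2 -0.7 -4.9] 0.0182
wrist 39 centre [ 0.4757 -0.2531] minus eef [-0.0004 -0.0003] res 0.0007 z 0.1353
scene 35 centre [ 0.4778 -0.2517] minus eef [0.0017 0.0012] res 0.001 z 0.1345
top 27 centre [ 0.4769 -0.2531] minus eef [ 0.0008 -0.0003] res 0.001 z 0.1357
```

View pics/h64c.png

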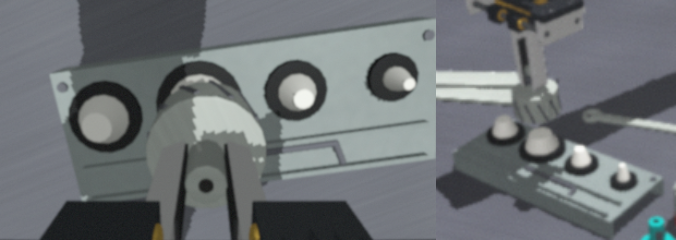

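```bash
python3 - <<'E'
from seats import *
for n in ("wrist","top","scene"):
    p=capture(n); print(n); clus(p,.0565,.066,(.4,.55,-.4,-.05),12)
s=sense(); print(s["eef_pos"])
E
```

```text
wrist
0.0565 136 [504. 175.] mid [ 0.5086 -0.1125  0.0591] mean [ 0.5082 -0.1126  0.0594] ext [0.0099 0.0087 0.0051]
0.0565 332 [407. 188.] mid [ 0.4907 -0.1852  0.0593] mean [ 0.4904 -0.1853  0.0597] ext [0.0156 0.0173 0.0055]
0.0565 710 [220. 214.] mid [ 0.456  -0.3296  0.0593] mean [ 0.4552 -0.3292  0.0598] ext [0.0249 0.0244 0.0055]
top
0.0565 13 [363. 200.] mid [ 0.509  -0.1105  0.06  ] mean [ 0.5087 -0.1106  0.0594] ext [0.0077 0.0071 0.0046]
0.0565 39 [394. 208.] mid [ 0.49   -0.1835  0.0596] mean [ 0.4905 -0.1836  0.0596] ext [0.0144 0.0145 0.0059]
0.0565 55 [456. 225.] mid [ 0.4513 -0.3273  0.0599] mean [ 0.4504 -0.3257  0.0595] ext [0.0182 0.0233 0.0065]
scene
0.0565 43 [192. 165.] mid [ 0.4582 -0.3293  0.059 ] mean [ 0.458  -0.3278  0.0585] ext [0.0236 0.0211 0.0046]
0.0565 93 [215. 174.] mid [ 0.4752 -0.2556  0.0589] mean [ 0.4754 -0.2551  0.0586] ext [0.0366 0.0329 0.0046]
0.0565 30 [240. 183.] mid [ 0.4925 -0.1816  0.0591] mean [ 0.4925 -0.1811  0.0593] ext [0.0168 0.0146 0.0052]
0.0565 14 [266. 193.] mid [ 0.5101 -0.1086  0.0596] mean [ 0.5107 -0.1091  0.0597] ext [0.0114 0.0084 0.0042]
[ 0.47620872 -0.25316286  0.13917074]
```

apply_moves(moves=[[-3,-4,0,0,0,0,10],[0,0,-12,0,0,0,10],[0,0,-12,0,0,0,10],[0,0,-8,0,0,0,10],[0,0,0,0,0,0,10]])

```text
t: 8.2
eef_pos: [0.4715, -0.2562, 0.1046]
ee_rot: [-2.601, -1.757, 0.003]
contact_force: [-0.2, 0.2, -5.1]
finger_gap: 0.0183
```

```bash
python3 st.py w4
```

```text
8.25 [ 0.4721 -0.2566  0.1053] [-2.602e+00 -1.757e+00  2.000e-03] [-0.24  0.03 -4.98] 0.018462410432649297 [-0.003 -0.021  0.002 -0.013  0.001  0.005 -0.001]
```

View pics/w4.png

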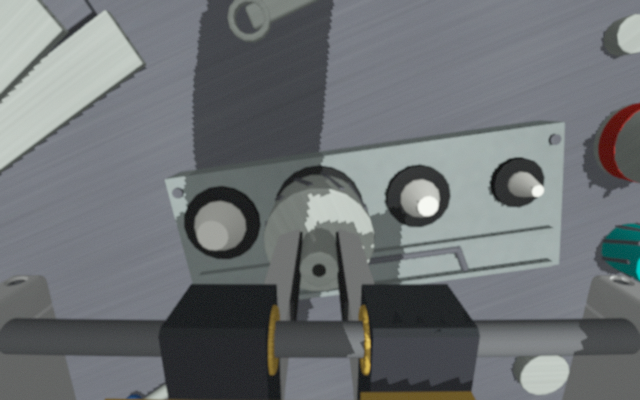

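The 64 cutter is centred over its seat at (320,215), so I'll lower it in steps, watching the force.

apply_moves(moves=[[1,0,-5,0,0,0,10],[0,0,-5,0,0,0,10],[0,0,-4,0,0,0,10],[0,0,-3,0,0,0,10],[0,0,0,0,0,0,10]])

```text
t: 8.8
eef_pos: [0.4734, -0.2568, 0.089]
ee_rot: [-2.603, -1.758, 0.001]
contact_force: [-0.5, 0.6, -6.0]
finger_gap: 0.0185
```

apply_moves(moves=[[0,0,-2,0,0,0,10],[0,0,-2,0,0,0,10],[0,0,-1,0,0,0,10],[0,0,0,0,0,0,10]])

```text
t: 9.2
eef_pos: [0.4737, -0.2569, 0.0843]
ee_rot: [-2.603, -1.758, 0.0]
contact_force: [-0.3, -0.5, -5.6]
finger_gap: 0.0183
```

apply_moves(moves=[[0,0,-2,0,0,0,10],[0,0,-1,0,0,0,10],[0,0,0,0,0,0,10]])

```text
t: 9.5
eef_pos: [0.4736, -0.2569, 0.0813]
ee_rot: [-2.603, -1.758, 0.0]
contact_force: [0.0, -0.4, -4.9]
finger_gap: 0.0182
```

apply_moves(moves=[[0,0,-1,0,0,0,10],[0,0,0,0,0,0,10]])

```text
t: 9.7
eef_pos: [0.4737, -0.257, 0.0804]
ee_rot: [-2.603, -1.758, 0.0]
contact_force: [0.6, -0.2, -4.8]
finger_gap: 0.0183
```

apply_moves(moves=[[0,0,-1,0,0,0,10],[0,0,0,0,0,0,10]])

```text
t: 9.9
eef_pos: [0.4739, -0.257, 0.0796]
ee_rot: [2.603, 1.758, 0.0]
contact_force: [0.1, 0.2, -3.9]
finger_gap: 0.018
```

apply_moves(moves=[[0,0,-1,0,0,0,10],[0,0,0,0,0,0,10]])

```text
t: 10.1
eef_pos: [0.4739, -0.257, 0.0796]
ee_rot: [2.603, 1.758, 0.001]
contact_force: [-2.4, 1.2, 5.5]
finger_gap: 0.018
```

It is home: contact came at 0.0796, exactly as predicted. I'll release, rise and look.

apply_moves(moves=[[0,0,1,0,0,0,20],[0,0,0,0,0,0,35],[0,0,0,0,0,0,50],[0,0,0,0,0,0,50],[0,0,20,0,0,0,50]])

```text
t: 10.6
eef_pos: [0.4721, -0.2562, 0.0978]
ee_rot: [-2.6, -1.756, 0.004]
contact_force: [0.4, -1.0, -0.3]
finger_gap: 0.0481
```

apply_moves(moves=[[0,0,30,0,0,0,50],[0,0,30,0,0,0,50],[0,20,20,0,0,0,50],[2,35,0,0,0,0,50],[2,45,0,0,0,0,50]])

```text
t: 11.1
eef_pos: [0.4783, -0.158, 0.1803]
ee_rot: [2.605, 1.752, 0.002]
contact_force: [0.4, 0.5, -0.3]
finger_gap: 0.0501
```

```bash
cat > chk.py <<'E'
from seats import *
import sys
for n in ("top","scene"):
    p=capture(n); print(n); save(p,sys.argv[1]+n,(330,150,490,270) if n=="top" else (150,130,310,250),4)
    clus(p,.102,.116,(.4,.55,-.4,-.05),12)
    clus(p,.088,.1,(.4,.6,.05,.4),12)
s=sense(); print(s["t"],s["eef_pos"])
E
python3 chk.py c1; python3 -c "
import cv2,numpy as np
cv2.imwrite('pics/c1.png',np.hstack([cv2.resize(cv2.imread('pics/c1'+n+'.png'),(400,300)) for n in ('top','scene')]))"
```

```text
top
0.088 57 [274. 183.] mid [0.5386 0.0939 0.0933] mean [0.5383 0.0938 0.094 ] ext [0.0182 0.0166 0.0085]
0.088 57 [241. 193.] mid [0.5154 0.1659 0.0926] mean [0.5152 0.1657 0.0939] ext [0.0185 0.0186 0.009 ]
0.088 60 [207. 201.] mid [0.4969 0.2403 0.0932] mean [0.4971 0.2401 0.0939] ext [0.0173 0.0179 0.0092]
scene
0.102 50 [212. 156.] mid [ 0.4745 -0.256   0.1067] mean [ 0.4774 -0.2546  0.1072] ext [0.0201 0.0204 0.009 ]
0.088 52 [355. 207.] mid [0.5394 0.0948 0.0924] mean [0.5412 0.095  0.0934] ext [0.0193 0.0165 0.0077]
0.088 66 [394. 207.] mid [0.5166 0.1653 0.0919] mean [0.5185 0.1659 0.0927] ext [0.0182 0.0181 0.0076]
0.088 60 [434. 209.] mid [0.4994 0.241  0.0919] mean [0.5004 0.2412 0.0926] ext [0.019  0.0161 0.0078]
11.2 [ 0.47833461 -0.15008552  0.17953983]
```

View pics/c1.png

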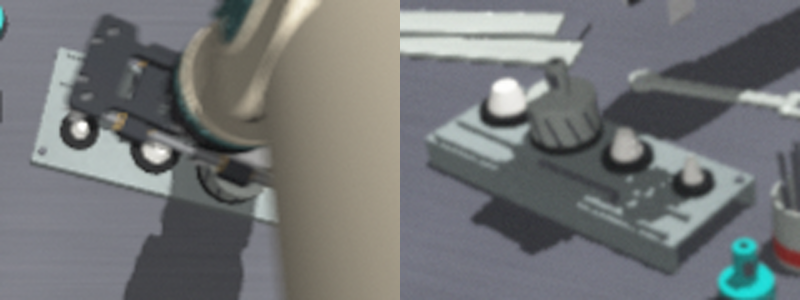

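The 64 stands upright in its seat (scene crop, 562,110). Next is the 54.

apply_moves(moves=[[2,40,0,0,0,0,50],[2,40,0,0,0,0,50],[2,40,0,0,0,0,50],[2,40,0,0,0,0,50],[2,40,0,0,0,0,50]])

```text
t: 11.7
eef_pos: [0.4879, 0.044, 0.1795]
ee_rot: [2.604, 1.757, 0.0]
contact_force: [0.5, 0.1, -0.5]
finger_gap: 0.0499
```

apply_moves(moves=[[2,40,0,0,0,0,50],[2,40,0,0,0,0,50],[2,40,0,0,0,0,50],[2,40,0,0,0,0,50],[1,30,0,0,0,0,50]])

```text
t: 12.2
eef_pos: [0.4969, 0.2356, 0.1793]
ee_rot: [-2.601, -1.76, -0.001]
contact_force: [-0.1, -0.2, -0.2]
finger_gap: 0.0501
```

apply_moves(moves=[[0,7,-15,0,0,0,50],[0,0,-25,0,0,0,50],[0,0,-25,0,0,0,50],[0,0,0,0,0,0,50],[0,0,0,0,0,0,50]])

```text
t: 12.7
eef_pos: [0.497, 0.2395, 0.1145]
ee_rot: [2.604, 1.758, -0.001]
contact_force: [-0.2, -0.1, 0.1]
finger_gap: 0.0502
```

```bash
cat > sh.py <<'E'
from seats import *
import sys
p=capture("top"); p=capture("wrist"); save(p,sys.argv[1]); s=sense(); e=s["eef_pos"]; print(s["t"],e.round(4),s["ee_rot"].round(3))
clus(p,.089,.098,(e[0]-.03,e[0]+.03,e[1]-.03,e[1]+.03),40)
E
python3 sh.py w5
```

```text
12.8 [0.4978 0.2401 0.1156] [2.604 1.757 0.003]
0.089 704 [319. 229.] mid [0.4971 0.24   0.0927] mean [0.4964 0.2403 0.0939] ext [0.0182 0.0185 0.0072]
```

View pics/w5.png

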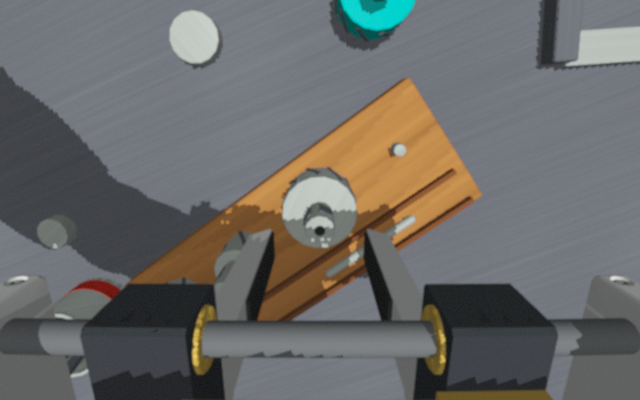

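The 54 is aligned, with its shank at (320,229).

apply_moves(moves=[[0,0,-16,0,0,0,50],[0,0,-16,0,0,0,50],[0,0,-12,0,0,0,50],[0,0,-6,0,0,0,50],[0,0,0,0,0,0,50]])

```text
t: 13.3
eef_pos: [0.4967, 0.2399, 0.0643]
ee_rot: [-2.603, -1.758, 0.001]
contact_force: [0.4, 0.6, 0.1]
finger_gap: 0.0499
```

apply_moves(moves=[[0,0,-1,0,0,0,10],[0,0,0,0,0,0,10],[0,0,0,0,0,0,10],[0,0,0,0,0,0,10],[0,0,0,0,0,0,10]])

```text
t: 13.8
eef_pos: [0.4971, 0.2403, 0.0638]
ee_rot: [-2.603, -1.758, -0.001]
contact_force: [0.6, 1.1, 0.4]
finger_gap: 0.0184
```

apply_moves(moves=[[0,0,0,0,0,0,10],[0,0,0,0,0,0,10],[0,0,5,0,0,0,10],[0,0,10,0,0,0,10],[0,0,15,0,0,0,10]])

```text
t: 14.3
eef_pos: [0.4956, 0.2392, 0.0932]
ee_rot: [-2.603, -1.758, 0.005]
contact_force: [0.0, 0.3, -4.1]
finger_gap: 0.0182
```

apply_moves(moves=[[0,0,22,0,0,0,10],[0,0,25,0,0,0,10],[0,0,25,0,0,0,10],[-2,-15,25,0,0,0,10],[-2,-30,0,0,0,0,10]])

```text
t: 14.8
eef_pos: [0.4944, 0.1981, 0.194]
ee_rot: [-2.599, -1.764, -0.012]
contact_force: [0.9, 0.7, -4.8]
finger_gap: 0.0185
```

apply_moves(moves=[[-3,-40,0,0,0,0,10],[-3,-40,0,0,0,0,10],[-3,-40,0,0,0,0,10],[-3,-40,0,0,0,0,10],[-3,-40,0,0,0,0,10]])

```text
t: 15.3
eef_pos: [0.4768, -0.0067, 0.1909]
ee_rot: [-2.603, -1.758, 0.001]
contact_force: [0.8, -1.0, -4.0]
finger_gap: 0.018
```

apply_moves(moves=[[-3,-40,0,0,0,0,10],[-3,-40,0,0,0,0,10],[-3,-40,0,0,0,0,10],[-3,-40,0,0,0,0,10],[-3,-40,0,0,0,0,10]])

```text
t: 15.8
eef_pos: [0.4617, -0.2065, 0.1908]
ee_rot: [-2.603, -1.758, 0.001]
contact_force: [1.4, -0.1, -3.3]
finger_gap: 0.018
```

apply_moves(moves=[[-3,-40,0,0,0,0,10],[-3,-40,0,0,0,0,10],[-1,-30,0,0,0,0,10],[0,-14,-15,0,0,0,10],[0,0,-20,0,0,0,10]])

```text
t: 16.3
eef_pos: [0.4555, -0.3315, 0.1552]
ee_rot: [2.604, 1.752, 0.0]
contact_force: [0.1, 0.7, -3.9]
finger_gap: 0.0182
```

apply_moves(moves=[[0,0,-10,0,0,0,10],[0,0,0,0,0,0,10],[0,0,0,0,0,0,10]])

```text
t: 16.6
eef_pos: [0.4561, -0.3278, 0.1454]
ee_rot: [-2.601, -1.76, -0.0]
contact_force: [-0.2, -0.4, -3.3]
finger_gap: 0.0185
```

```bash
python3 held.py 54 h54
```

```text
t 16.65 eef [ 0.4564 -0.3283  0.1459] [2.602e+00 1.760e+00 1.000e-03] [ 0.2 -0.3 -4.4] 0.0183
wrist 32 centre [ 0.4565 -0.3288] minus eef [ 0.0001 -0.0005] res 0.0004 z 0.1423
scene 31 centre [ 0.4569 -0.3272] minus eef [0.0005 0.0011] res 0.0012 z 0.1419
top 23 centre [ 0.4567 -0.3271] minus eef [0.0003 0.0012] res 0.0006 z 0.1425
```

View pics/h54_wrist.png

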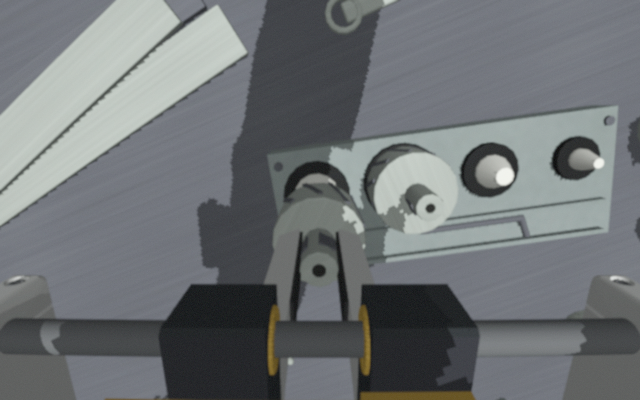

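The 54 is over its seat at (318,185), within 1 mm. I'll lower it.

apply_moves(moves=[[0,-1,-10,0,0,0,10],[0,0,-15,0,0,0,10],[0,0,-12,0,0,0,10],[0,0,-6,0,0,0,10],[0,0,0,0,0,0,10]])

```text
t: 17.3
eef_pos: [0.4551, -0.3296, 0.1013]
ee_rot: [-2.602, -1.757, 0.001]
contact_force: [-0.8, 0.3, -4.3]
finger_gap: 0.0178
```

apply_moves(moves=[[0,0,-5,0,0,0,10],[0,0,-5,0,0,0,10],[0,0,-4,0,0,0,10],[0,0,-3,0,0,0,10],[0,0,0,0,0,0,10]])

```text
t: 17.8
eef_pos: [0.4555, -0.3299, 0.0851]
ee_rot: [-2.603, -1.758, 0.0]
contact_force: [0.2, 0.2, -4.6]
finger_gap: 0.0184
```

apply_moves(moves=[[0,0,-2,0,0,0,10],[0,0,-1,0,0,0,10],[0,0,-1,0,0,0,10],[0,0,0,0,0,0,10]])

```text
t: 18.2
eef_pos: [0.4557, -0.33, 0.0814]
ee_rot: [-2.603, -1.758, 0.0]
contact_force: [1.0, -0.4, -3.5]
finger_gap: 0.0185
```

apply_moves(moves=[[0,0,-1,0,0,0,10],[0,0,0,0,0,0,10]])

```text
t: 18.4
eef_pos: [0.4557, -0.33, 0.0804]
ee_rot: [-2.603, -1.758, 0.0]
contact_force: [-0.8, 0.1, -3.6]
finger_gap: 0.0185
```

apply_moves(moves=[[0,0,-1,0,0,0,10],[0,0,0,0,0,0,10]])

```text
t: 18.6
eef_pos: [0.4559, -0.33, 0.0797]
ee_rot: [2.603, 1.758, 0.0]
contact_force: [-0.7, 1.3, -0.8]
finger_gap: 0.0184
```

apply_moves(moves=[[0,0,0,0,0,0,20],[0,0,0,0,0,0,35],[0,0,0,0,0,0,50],[0,0,0,0,0,0,50],[0,0,20,0,0,0,50]])

```text
t: 19.1
eef_pos: [0.4543, -0.3289, 0.0978]
ee_rot: [-2.6, -1.756, 0.003]
contact_force: [0.2, 0.1, -0.3]
finger_gap: 0.0481
```

apply_moves(moves=[[0,0,30,0,0,0,50],[0,0,30,0,0,0,50],[4,25,20,0,0,0,50],[4,40,0,0,0,0,50],[5,40,0,0,0,0,50]])

```text
t: 19.6
eef_pos: [0.4692, -0.2246, 0.1804]
ee_rot: [2.604, 1.755, 0.002]
contact_force: [0.2, 0.8, 0.2]
finger_gap: 0.0497
```

apply_moves(moves=[[5,40,0,0,0,0,50],[5,40,0,0,0,0,50],[5,40,0,0,0,0,50],[5,40,0,0,0,0,50],[5,40,0,0,0,0,50]])

```text
t: 20.1
eef_pos: [0.4939, -0.0234, 0.1797]
ee_rot: [2.603, 1.758, 0.001]
contact_force: [2.0, 0.5, -0.3]
finger_gap: 0.05
```

apply_moves(moves=[[5,40,0,0,0,0,50],[5,40,0,0,0,0,50],[5,40,0,0,0,0,50],[5,40,0,0,0,0,50],[4,20,0,0,0,0,50]])

```text
t: 20.6
eef_pos: [0.5176, 0.1596, 0.1795]
ee_rot: [-2.598, -1.763, -0.002]
contact_force: [0.6, -0.7, 0.1]
finger_gap: 0.05
```

apply_moves(moves=[[2,10,-15,0,0,0,50],[0,0,-25,0,0,0,50],[0,0,-20,0,0,0,50],[0,0,0,0,0,0,50],[0,0,0,0,0,0,50]])

```text
t: 21.1
eef_pos: [0.5195, 0.1638, 0.119]
ee_rot: [2.605, 1.756, -0.002]
contact_force: [-0.8, -0.2, 0.2]
finger_gap: 0.0497
```

```bash
python3 sh.py w6; python3 chk.py c2; python3 -c "
import cv2,numpy as np
cv2.imwrite('pics/c2.png',np.hstack([cv2.resize(cv2.imread('pics/'+n+'.png'),(400,300)) for n in ('c2top','c2scene')]))"
```

```text
21.2 [0.5204 0.1645 0.1202] [2.604e+00 1.757e+00 2.000e-03]
0.089 682 [318. 220.] mid [0.5156 0.1652 0.0926] mean [0.5148 0.1655 0.094 ] ext [0.0187 0.0185 0.007 ]
top
0.102 62 [432. 213.] mid [ 0.4726 -0.2562  0.1074] mean [ 0.4729 -0.2561  0.1093] ext [0.0171 0.0177 0.0106]
0.102 69 [464. 221.] mid [ 0.455  -0.328   0.1082] mean [ 0.4549 -0.3272  0.1093] ext [0.0179 0.0198 0.0098]
0.088 23 [275. 184.] mid [0.5379 0.0904 0.093 ] mean [0.5366 0.0894 0.0934] ext [0.0155 0.0091 0.0072]
scene
0.102 49 [189. 147.] mid [ 0.4583 -0.3275  0.1072] mean [ 0.459  -0.3261  0.1072] ext [0.0185 0.0188 0.0101]
0.102 48 [212. 156.] mid [ 0.4753 -0.2558  0.1069] mean [ 0.4774 -0.2545  0.1073] ext [0.0198 0.0188 0.0092]
0.088 56 [355. 207.] mid [0.5391 0.0942 0.0924] mean [0.5416 0.095  0.0931] ext [0.0196 0.0168 0.0087]
0.088 65 [394. 207.] mid [0.517  0.1652 0.0919] mean [0.5185 0.1659 0.0929] ext [0.0189 0.0185 0.0077]
21.3 [0.52051444 0.16485118 0.12042066]
```

View pics/c2.png

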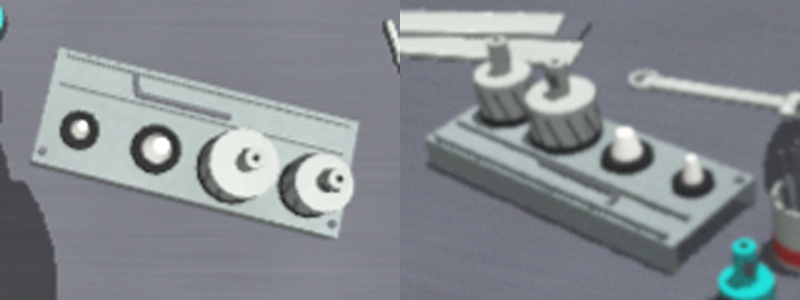

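View pics/w6.png

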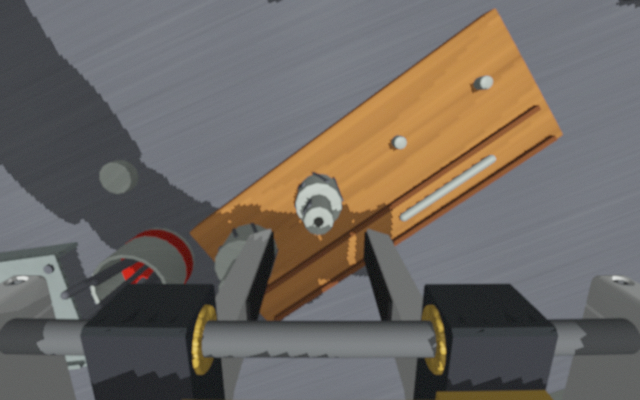

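Both cutters stand on their seats, and the 34 is centred under the jaws at (320,222). I'll shift 5 mm and grasp.

apply_moves(moves=[[-5,0,0,0,0,0,50],[0,0,-18,0,0,0,50],[0,0,-18,0,0,0,50],[0,0,-12,0,0,0,50],[0,0,-6,0,0,0,50]])

```text
t: 21.8
eef_pos: [0.5141, 0.1649, 0.0648]
ee_rot: [-2.603, -1.758, 0.002]
contact_force: [0.0, 0.1, 0.5]
finger_gap: 0.0499
```

apply_moves(moves=[[0,0,0,0,0,0,50],[0,0,0,0,0,0,50]])

```text
t: 22.0
eef_pos: [0.5151, 0.1651, 0.0659]
ee_rot: [2.603, 1.758, 0.001]
contact_force: [0.6, -0.1, 0.6]
finger_gap: 0.05
```

apply_moves(moves=[[0,0,-2,0,0,0,10],[0,0,0,0,0,0,10],[0,0,0,0,0,0,10],[0,0,0,0,0,0,10],[0,0,0,0,0,0,10]])

```text
t: 22.5
eef_pos: [0.5149, 0.1651, 0.0636]
ee_rot: [-2.603, -1.758, -0.001]
contact_force: [-0.6, 0.3, -0.1]
finger_gap: 0.018
```

apply_moves(moves=[[0,0,0,0,0,0,10],[0,0,0,0,0,0,10],[0,0,5,0,0,0,10],[0,0,10,0,0,0,10],[0,0,15,0,0,0,10]])

```text
t: 23.0
eef_pos: [0.514, 0.1646, 0.0936]
ee_rot: [-2.603, -1.758, 0.003]
contact_force: [-0.5, 0.7, -3.0]
finger_gap: 0.0186
```

apply_moves(moves=[[0,0,22,0,0,0,10],[0,0,25,0,0,0,10],[0,0,25,0,0,0,10],[0,-10,25,0,0,0,10],[0,-30,0,0,0,0,10]])

```text
t: 23.5
eef_pos: [0.517, 0.1286, 0.1943]
ee_rot: [2.599, 1.765, 0.013]
contact_force: [1.6, -0.2, -2.7]
finger_gap: 0.0181
```

apply_moves(moves=[[-1,-40,0,0,0,0,10],[-1,-40,0,0,0,0,10],[-1,-40,0,0,0,0,10],[-1,-40,0,0,0,0,10],[-1,-40,0,0,0,0,10]])

```text
t: 24.0
eef_pos: [0.5093, -0.0766, 0.1912]
ee_rot: [2.603, 1.758, 0.0]
contact_force: [0.8, -0.8, -2.3]
finger_gap: 0.0182
```

apply_moves(moves=[[-1,-24,0,0,0,0,10],[0,-12,-10,0,0,0,10],[0,0,-20,0,0,0,10],[0,0,-15,0,0,0,10],[0,0,0,0,0,0,10]])

```text
t: 24.5
eef_pos: [0.5069, -0.1095, 0.1435]
ee_rot: [-2.599, -1.757, 0.005]
contact_force: [-0.5, -0.4, -2.5]
finger_gap: 0.0183
```

```bash
python3 held.py 34 h34
```

```text
t 24.55 eef [ 0.5078 -0.1098  0.1445] [-2.6   -1.759  0.003] [ 0.3 -0.7 -1.8] 0.0187
wrist 19 centre [ 0.5084 -0.1104] minus eef [ 0.0006 -0.0007] res 0.0002 z 0.1411
scene 22 centre [ 0.509  -0.1084] minus eef [0.0011 0.0014] res 0.0011 z 0.1413
top 14 centre [ 0.5102 -0.1097] minus eef [0.0024 0.    ] res 0.0006 z 0.1423
```

View pics/h34_wrist.png

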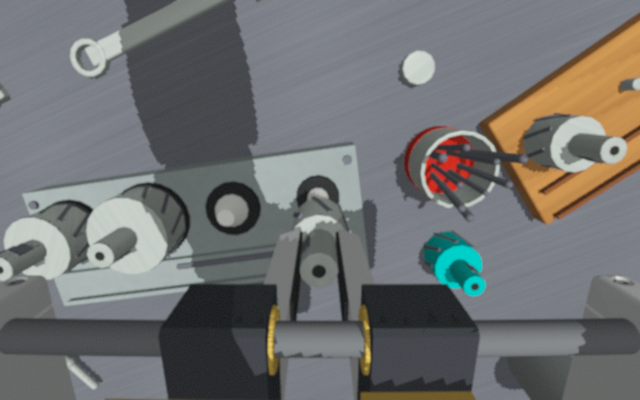

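The 34 is over its seat at (318,195). The cameras agree on a 1 to 2 mm shift in −y.

apply_moves(moves=[[0,-1,-10,0,0,0,10],[0,0,-15,0,0,0,10],[0,0,-12,0,0,0,10],[0,0,-5,0,0,0,10],[0,0,0,0,0,0,10]])

```text
t: 25.2
eef_pos: [0.5082, -0.1119, 0.1026]
ee_rot: [-2.602, -1.758, 0.002]
contact_force: [-0.4, -0.5, -1.4]
finger_gap: 0.0184
```

```bash
python3 st.py w7; python3 -c "
import cv2; cv2.imwrite('pics/w7c.png',cv2.resize(cv2.imread('pics/w7.png')[120:320,200:460],None,fx=2.5,fy=2.5))"
```

```text
25.25 [ 0.5087 -0.112   0.1032] [-2.603e+00 -1.758e+00  1.000e-03] [ 0.14 -0.4  -1.96] 0.018186999292541722 [ 0.    -0.014  0.003 -0.009  0.001  0.004 -0.001]
```

View pics/w7c.png

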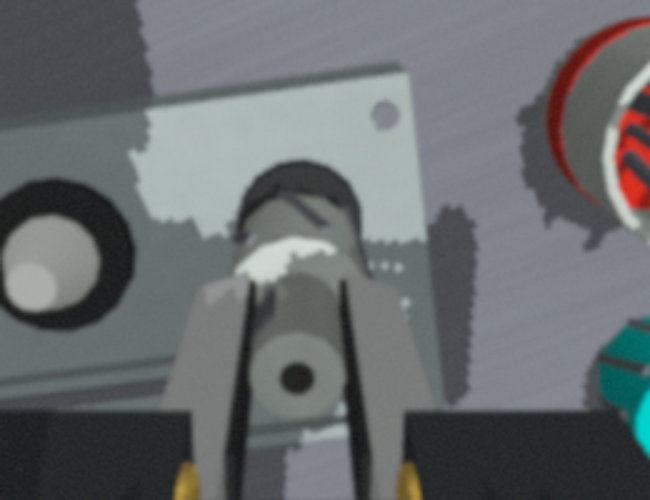

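The cutter is centred on its foot (crop 300,215), so I'll carry on down.

apply_moves(moves=[[0,0,-5,0,0,0,10],[0,0,-5,0,0,0,10],[0,0,-4,0,0,0,10],[0,0,-3,0,0,0,10],[0,0,0,0,0,0,10]])

```text
t: 25.8
eef_pos: [0.5084, -0.112, 0.086]
ee_rot: [-2.603, -1.758, 0.001]
contact_force: [0.0, -0.7, -2.3]
finger_gap: 0.0184
```

apply_moves(moves=[[0,0,-2,0,0,0,10],[0,0,-2,0,0,0,10],[0,0,-1,0,0,0,10],[0,0,0,0,0,0,10]])

```text
t: 26.2
eef_pos: [0.5087, -0.112, 0.0814]
ee_rot: [-2.603, -1.758, 0.0]
contact_force: [0.0, 0.1, -1.5]
finger_gap: 0.0186
```

apply_moves(moves=[[0,0,-1,0,0,0,10],[0,0,0,0,0,0,10]])

```text
t: 26.4
eef_pos: [0.5088, -0.112, 0.0804]
ee_rot: [-2.603, -1.758, 0.0]
contact_force: [0.0, -0.0, -1.7]
finger_gap: 0.0183
```

apply_moves(moves=[[0,0,-1,0,0,0,10],[0,0,0,0,0,0,10]])

```text
t: 26.6
eef_pos: [0.5089, -0.112, 0.0796]
ee_rot: [2.603, 1.758, 0.0]
contact_force: [-0.3, -0.9, -0.4]
finger_gap: 0.0184
```

apply_moves(moves=[[0,0,-0.5,0,0,0,10],[0,0,0,0,0,0,10]])

```text
t: 26.8
eef_pos: [0.509, -0.112, 0.0795]
ee_rot: [2.603, 1.758, 0.001]
contact_force: [-1.1, 1.2, 4.8]
finger_gap: 0.0182
```

Seated. I'll release and go for the 44.

apply_moves(moves=[[0,0,0.5,0,0,0,20],[0,0,0,0,0,0,35],[0,0,0,0,0,0,45],[0,0,0,0,0,0,45],[0,0,20,0,0,0,45]])

```text
t: 27.3
eef_pos: [0.507, -0.1116, 0.0978]
ee_rot: [-2.601, -1.756, 0.005]
contact_force: [-0.3, 0.5, 0.9]
finger_gap: 0.0444
```

apply_moves(moves=[[0,0,30,0,0,0,45],[0,0,30,0,0,0,45],[4,25,20,0,0,0,45],[5,40,0,0,0,0,45],[5,40,0,0,0,0,45]])

```text
t: 27.8
eef_pos: [0.5234, -0.0065, 0.1804]
ee_rot: [2.604, 1.755, 0.003]
contact_force: [-0.1, 0.4, -0.1]
finger_gap: 0.045
```

apply_moves(moves=[[5,40,0,0,0,0,45],[5,35,0,0,0,0,45],[5,20,0,0,0,0,45],[0,6,-15,0,0,0,45],[0,0,0,0,0,0,45]])

```text
t: 28.3
eef_pos: [0.5364, 0.0954, 0.163]
ee_rot: [-2.6, -1.761, 0.004]
contact_force: [0.5, 0.3, 0.3]
finger_gap: 0.0446
```

apply_moves(moves=[[0,0,-20,0,0,0,45],[0,0,-20,0,0,0,45],[0,0,0,0,0,0,45],[0,0,0,0,0,0,45]])

```text
t: 28.7
eef_pos: [0.5378, 0.0931, 0.1249]
ee_rot: [2.604, 1.757, -0.001]
contact_force: [-0.1, -0.3, -0.3]
finger_gap: 0.0449
```

```bash
python3 sh.py w8
```

```text
28.8 [0.5386 0.0936 0.1256] [2.604e+00 1.757e+00 2.000e-03]
0.089 647 [319. 225.] mid [0.5387 0.0932 0.0925] mean [0.5381 0.0936 0.0939] ext [0.0187 0.0184 0.0069]
```

View pics/w8.png

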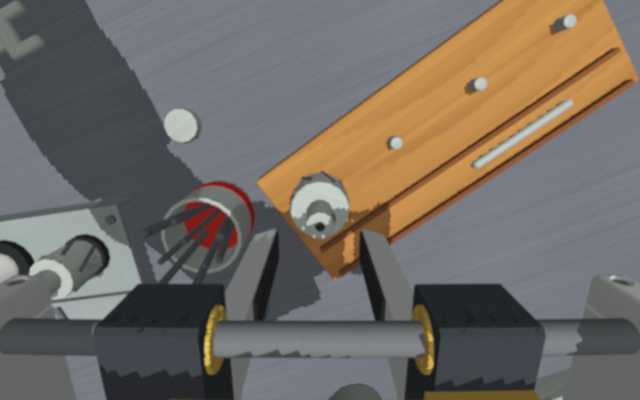

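The shank is aligned at (320,225), and the left finger clears the tin by about 25 mm. Descending.

apply_moves(moves=[[0,0,-18,0,0,0,45],[0,0,-18,0,0,0,45],[0,0,-14,0,0,0,45],[0,0,-8,0,0,0,45],[0,0,0,0,0,0,45]])

```text
t: 29.3
eef_pos: [0.5376, 0.0938, 0.0663]
ee_rot: [-2.603, -1.758, 0.001]
contact_force: [-0.1, 0.3, -0.3]
finger_gap: 0.0447
```

apply_moves(moves=[[0,0,-2,0,0,0,45],[0,0,0,0,0,0,45]])

```text
t: 29.5
eef_pos: [0.5383, 0.0941, 0.0651]
ee_rot: [2.603, 1.758, 0.002]
contact_force: [-0.1, 0.2, -0.5]
finger_gap: 0.0453
```

apply_moves(moves=[[0,0,-1,0,0,0,10],[0,0,0,0,0,0,10],[0,0,0,0,0,0,10],[0,0,0,0,0,0,10],[0,0,0,0,0,0,10]])

```text
t: 30.0
eef_pos: [0.5379, 0.094, 0.0636]
ee_rot: [2.603, 1.758, 0.0]
contact_force: [-0.0, 0.6, 0.0]
finger_gap: 0.018
```

apply_moves(moves=[[0,0,0,0,0,0,10],[0,0,0,0,0,0,10],[0,0,5,0,0,0,10],[0,0,10,0,0,0,10],[0,0,15,0,0,0,10]])

```text
t: 30.5
eef_pos: [0.5368, 0.0937, 0.0935]
ee_rot: [-2.603, -1.758, 0.003]
contact_force: [-0.9, -0.3, -2.6]
finger_gap: 0.0185
```

apply_moves(moves=[[0,0,22,0,0,0,10],[0,0,25,0,0,0,10],[0,0,25,0,0,0,10],[0,0,25,0,0,0,10],[0,0,0,0,0,0,10]])

```text
t: 31.0
eef_pos: [0.54, 0.0943, 0.194]
ee_rot: [2.602, 1.757, 0.01]
contact_force: [0.9, -0.8, -2.7]
finger_gap: 0.0182
```

apply_moves(moves=[[-3,-20,0,0,0,0,10],[-5,-35,0,0,0,0,10],[-7,-40,0,0,0,0,10],[-7,-40,0,0,0,0,10],[-7,-40,0,0,0,0,10]])

```text
t: 31.5
eef_pos: [0.5074, -0.0823, 0.1895]
ee_rot: [-2.602, -1.758, 0.002]
contact_force: [1.0, -0.2, -3.4]
finger_gap: 0.0183
```

apply_moves(moves=[[-7,-40,0,0,0,0,10],[-6,-35,0,0,0,0,10],[-4,-20,0,0,0,0,10],[0,-8,0,0,0,0,10],[0,0,-15,0,0,0,10]])

```text
t: 32.0
eef_pos: [0.4927, -0.1855, 0.1761]
ee_rot: [2.603, 1.754, 0.003]
contact_force: [1.5, 0.6, -3.0]
finger_gap: 0.0184
```

apply_moves(moves=[[0,0,-20,0,0,0,10],[0,0,-10,0,0,0,10],[0,0,0,0,0,0,10],[0,0,0,0,0,0,10]])

```text
t: 32.4
eef_pos: [0.4921, -0.1834, 0.1455]
ee_rot: [-2.602, -1.759, -0.0]
contact_force: [-0.3, 0.7, -2.3]
finger_gap: 0.0184
```

```bash
python3 held.py 44 h44
```

```text
t 32.45 eef [ 0.4924 -0.1837  0.1459] [2.602e+00 1.759e+00 1.000e-03] [ 0.4  0.3 -3.1] 0.0183
wrist 22 centre [ 0.4936 -0.1848] minus eef [ 0.0013 -0.0011] res 0.0001 z 0.1424
scene 28 centre [ 0.4936 -0.1828] minus eef [0.0012 0.001 ] res 0.0013 z 0.1415
top 19 centre [ 0.494  -0.1843] minus eef [ 0.0016 -0.0006] res 0.0005 z 0.1424
```

View pics/h44_wrist.png

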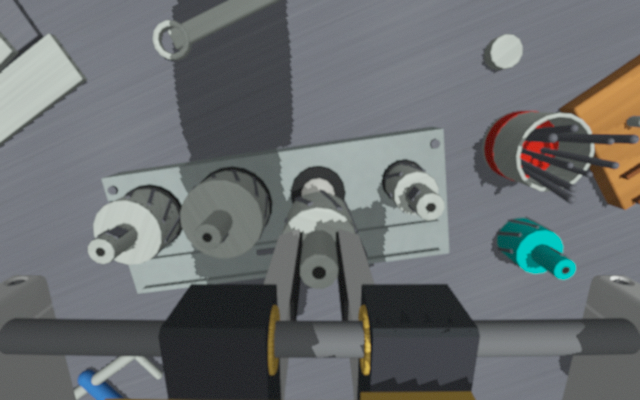

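The 44 is over its seat at (318,188), and the cameras agree on a −2 mm x correction.

apply_moves(moves=[[-2,0,-10,0,0,0,10],[0,0,-15,0,0,0,10],[0,0,-12,0,0,0,10],[0,0,-6,0,0,0,10],[0,0,0,0,0,0,10]])

```text
t: 33.1
eef_pos: [0.489, -0.1838, 0.1014]
ee_rot: [-2.602, -1.757, 0.002]
contact_force: [1.7, 0.2, -2.7]
finger_gap: 0.018
```

apply_moves(moves=[[0,0,-5,0,0,0,10],[0,0,-5,0,0,0,10],[0,0,-4,0,0,0,10],[0,0,-3,0,0,0,10],[0,0,0,0,0,0,10]])

```text
t: 33.6
eef_pos: [0.4895, -0.1839, 0.0851]
ee_rot: [-2.603, -1.758, 0.001]
contact_force: [-0.4, 0.2, -2.7]
finger_gap: 0.018
```

apply_moves(moves=[[0,0,-2,0,0,0,10],[0,0,-1,0,0,0,10],[0,0,-1,0,0,0,10],[0,0,0,0,0,0,10]])

```text
t: 34.0
eef_pos: [0.4897, -0.184, 0.0814]
ee_rot: [-2.603, -1.758, 0.0]
contact_force: [-0.2, -0.5, -2.6]
finger_gap: 0.0185
```

apply_moves(moves=[[0,0,-1,0,0,0,10],[0,0,0,0,0,0,10]])

```text
t: 34.2
eef_pos: [0.4897, -0.184, 0.0804]
ee_rot: [-2.603, -1.758, 0.0]
contact_force: [0.0, -0.6, -3.4]
finger_gap: 0.0183
```

apply_moves(moves=[[0,0,-1,0,0,0,10],[0,0,0,0,0,0,10]])

```text
t: 34.4
eef_pos: [0.4899, -0.184, 0.0796]
ee_rot: [2.603, 1.758, 0.0]
contact_force: [0.1, -0.4, -1.2]
finger_gap: 0.018
```

apply_moves(moves=[[0,0,-0.5,0,0,0,10],[0,0,0,0,0,0,10]])

```text
t: 34.6
eef_pos: [0.4899, -0.1841, 0.0796]
ee_rot: [2.603, 1.758, 0.001]
contact_force: [-0.9, 0.5, 4.9]
finger_gap: 0.0182
```

Home. I'll release, rise clear and move aside for the final check.

apply_moves(moves=[[0,0,0.5,0,0,0,20],[0,0,0,0,0,0,35],[0,0,0,0,0,0,45],[0,0,0,0,0,0,45],[0,0,20,0,0,0,45]])

```text
t: 35.1
eef_pos: [0.488, -0.1834, 0.0978]
ee_rot: [-2.6, -1.756, 0.005]
contact_force: [0.0, -0.4, -0.1]
finger_gap: 0.0448
```

apply_moves(moves=[[0,0,30,0,0,0,45],[0,0,30,0,0,0,45],[0,25,25,0,0,0,45],[0,40,0,0,0,0,45],[0,40,0,0,0,0,45]])

```text
t: 35.6
eef_pos: [0.4904, -0.0785, 0.1855]
ee_rot: [2.604, 1.755, 0.003]
contact_force: [1.1, -0.1, -0.2]
finger_gap: 0.0451
```

apply_moves(moves=[[0,40,0,0,0,0,45],[0,40,0,0,0,0,45],[0,40,0,0,0,0,45],[0,25,0,0,0,0,45],[0,0,0,0,0,0,45]])

```text
t: 36.1
eef_pos: [0.4895, 0.0706, 0.1844]
ee_rot: [-2.596, -1.766, -0.002]
contact_force: [0.2, 0.5, 0.2]
finger_gap: 0.0447
```

```bash
python3 chk.py c3; python3 -c "
import cv2,numpy as np
cv2.imwrite('pics/c3.png',np.hstack([cv2.resize(cv2.imread('pics/'+n+'.png'),(400,300)) for n in ('c3top','c3scene')]))
"; python3 - <<'E'
from h import *
save(capture("scene"),"end_scene")
E
```

```text
top
0.102 62 [366. 196.] mid [ 0.5087 -0.1118  0.1076] mean [ 0.5084 -0.1112  0.1094] ext [0.0178 0.018  0.0096]
0.102 62 [399. 205.] mid [ 0.4898 -0.1843  0.1076] mean [ 0.4899 -0.1836  0.1094] ext [0.0171 0.0182 0.0102]
0.102 62 [432. 213.] mid [ 0.4724 -0.2569  0.1084] mean [ 0.4728 -0.2561  0.1095] ext [0.0175 0.0187 0.0114]
0.102 72 [464. 221.] mid [ 0.4551 -0.3282  0.108 ] mean [ 0.4548 -0.3269  0.1092] ext [0.0176 0.019  0.0114]
scene
0.102 46 [188. 147.] mid [ 0.4573 -0.3271  0.1066] mean [ 0.4588 -0.327   0.1072] ext [0.021  0.017  0.0091]
0.102 46 [212. 156.] mid [ 0.476  -0.2558  0.1066] mean [ 0.4766 -0.2547  0.1074] ext [0.0196 0.0178 0.0075]
0.102 50 [237. 165.] mid [ 0.4917 -0.1827  0.1064] mean [ 0.4938 -0.1816  0.1072] ext [0.0229 0.0188 0.0083]
0.102 59 [264. 174.] mid [ 0.51   -0.1103  0.1071] mean [ 0.5118 -0.1094  0.1083] ext [0.0214 0.0174 0.01  ]
36.2 [0.48963172 0.06578817 0.1843652 ]
```

View pics/c3.png

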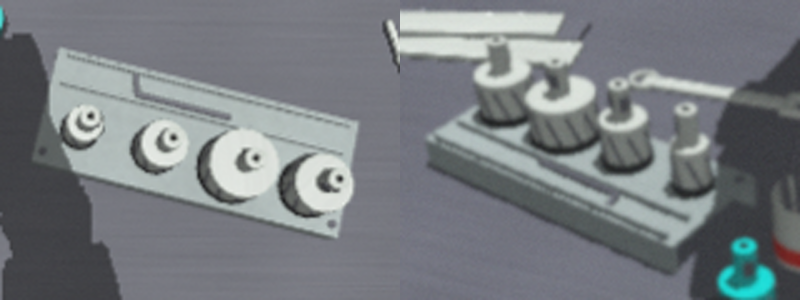

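View pics/end_scene.png

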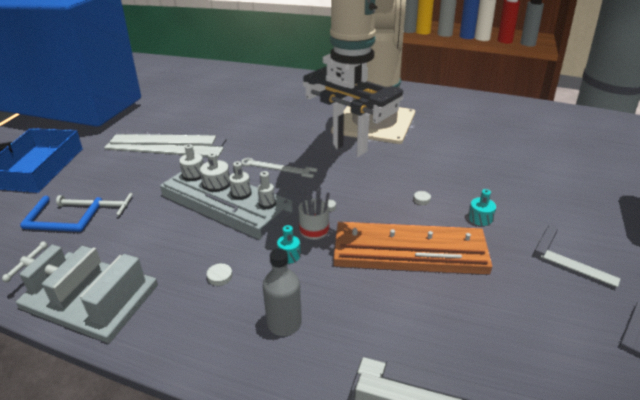

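All four stand upright on their own seats, with shank tops level at about 0.11 m. The board is empty and the look-alikes have not moved.

```bash
python3 -c "
from bench import bot
print(bot.job_done())"
```

```text
the job is handed in; nothing more can be done
None
```

All four cutters now stand teeth down on the seats of their own size, and I handed the job in at about 36 s.

- **Seating:** each cutter was lowered in steps until contact. All four touched at a tool height of 0.0796–0.0797 m, as predicted for the rim resting on the foot. The last force readings before release were at most about 6 N.
- **Final look:** the top and scene cameras show all four upright in a straight row, with shank tops level at about 0.11 m. The board is empty, the turquoise look-alikes are where they were, and the gripper is clear of everything.
- **Disagreements:** the cameras differed by 1–2 mm on the positions of seats and held cutters. That is within the stated calibration, and I corrected for it above each seat. No check failed.

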